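# Fit the grinder's agitator rod and bayonet lid, and hold the lid at half turn

## Robot

A 7-joint arm with a two-finger parallel gripper is mounted at the origin on a cart in front of the work surface, level with it; the furniture and walls round the work are solid. World frame = base frame: x ahead of the robot, y to its left, z up, the work surface at z = 0. Lengths are in m, angles in rad, forces in N, time in s.
With the tool pointing down it reaches from about 0.425 to 0.875 m from the base axis. Payload 4.7 kg.
Tool frame: the origin (TCP) lies midway between the tips of the shut fingers; the grasp point (between the pads) lies 19 mm behind it; z points along the fingers, y is the direction in which the jaws open and shut (so a half turn about z gives the same grasp; the last joint's range is limited). The gripper opens to 87 mm and grips with 3 to 60 N. Pads are 19 mm wide; open, the fingers measure 117 mm over their backs; the gripper's body (75 mm by 190 mm) begins 51 mm behind the grasp point.
Start: joints at [1.156, 0.321, -0.07, 1.45, 0.023, 1.371, -0.057], TCP at [0.27, -0.591, 0.193] pointing down, gripper open.
Joint ranges: [-2.86, 2.86], [-0.3, 2.09], [-1.38, 1.24], [0.06, 2.45], [-1.56, 4.7], [0.09, 2.05], [-2.69, 2.69]. Speed limits (rad/s): [2.57, 2.57, 3.14, 3.14, 3.14, 3.14, 3.14].

## Interface

Orientations are given as [roll, pitch, yaw] about the fixed x, y, z axes, in that order (R = Rz(yaw) Ry(pitch) Rx(roll)).
In Python, from cell import r, imaging gives the robot as it stands.
- The arm moves only by the tool send_rows, never from a script. Its argument "deltas" is a list of rows, each a list of 3 entries, a list of its own where there are three numbers: the closure, from 0 (fully open) to 1 (shut), then the shift along the world's x, y, z in m, then the turn, a rotation vector about the world's x, y, z in rad. In form: [[jaw, [dx, dy, dz], [rx, ry, rz]], ...]. A call has 1 to 12 rows; each row is the pose to reach, as a shift and turn from the pose commanded when the call began; what a row does not reach only later rows make up. A row lasts 1/10 s, in which the tool goes at most 50 mm and 8.59 degrees, less where a joint would pass 70% of its speed; a pose out of reach is approached as far as the arm can. A call with a gripper value outside its range is refused whole. The fingers move at their own pace and stop on an object; the grip force is fixed at half the most. Time passes only in rows, so rows that repeat a pose let the fingers close. It gives the time, the measured TCP pose, the force and the opening at its end, in the units of the state.
- r.state(): the state, without advancing time (a new reading comes with each control period).
- imaging.capture(name): name is "side" or "top" or "wrist"; returns the picture (400x640x3 uint8, red, green, blue); there is no depth.
- imaging.camera_params(name): a dict with "fovy" (degrees; the focal length in pixels is half the picture's height over the tangent of half this angle, whatever the lens; pixels are square), "cx", "cy" (the principal point, pixels), "pose" (4x4, takes a point from camera to world coordinates); the wrist camera has in their place "hand_eye" (4x4, takes a point from camera to tool coordinates, whose origin is the TCP and whose axes are the flange's). Camera axes: x right, y down, z forward; pixel columns grow to the right and rows downward; lengths in m; the calibration is good to about 2 mm. A picture is of the moment at which its call begins: read the wrist's pose just before it. camera_params takes no time and is no camera call.
- r.hand_in(): hands the job in, once; it reports no verdict.
The state is a dict: "clock": time; "q": joint angles; "dq": joint speeds; "joint_torque": joint torques, N m; "tool_pos": TCP position; "tcp_rot": TCP orientation; "contact_force": force on the tool from outside, world axes, zero at the start; "moment": the same for the moment, N m; "finger_gap": finger opening in m.
Only numpy, scipy, OpenCV 4.12 (cv2) and the standard library are available. Lean on these libraries where they do the work, as an engineer would, in place of code of your own. Each camera call takes 0.05 s, during which the arm holds its last target. There are 200 camera calls.

## Task

Get the counter grinder ready and pulse it: take the thin steel rod from its wooden stand and push it all the way down into the narrow tube in the middle of the grinder. Then set the black lid on with its two lugs in the two gaps of the grinder's rim, fully down, and twist it clockwise (seen from above) half way to the lock, 45 degrees, to the broad ridge. It springs back and must never be turned on to the lock click, so finish while still gripping the lid and holding it there; leave the shaker, the tape roll and the tamper where they stand.

Things in the scene. Friction and masses are not known exactly. Their poses are not given: they have to be found in the camera images.
- mouth (a point): White round grinder base, fixed on an 10 mm mat, 102 mm wide, 81 mm high. Point: centre of its open top, level with the flat steel rim (80 mm up). Opening 55 mm wide, with two gaps 16 mm wide (reaching 36 mm from the axis) along +x and -x of this frame; z up. On the rim, clockwise from each gap: broad ridge at 45 degrees (half way), two thin ridges at 90 (lock).
- tube_mouth (a point): Mouth of the narrow steel tube on the grinder's axis, 20 mm below the rim: bore 10.5 mm, with a 3 mm bevel round the mouth, closed 48 mm below the mouth.
- ring (a joint): Sprung ring under the rim, turned by the lid's lugs; rad, 0 at rest, grows clockwise from above. About 0.1 rad of play, so it reads some 0.1 less than the lid's turn from the gaps (0.69 when the lid is half way, 0.785). Spring: 0.05 N m at 0, 0.12 half way. From about 1.0 on the lugs meet sprung pawls and click into the lock.
- lid_grip (a point): Black lid, upright on the mat, 62 mm high, 0.12 kg. Point: on its axis, middle of the grip, 43 mm above the underside; z up. Grip: 52 mm long (x), 40 mm across its flats (y), 22 to 62 mm up. Flange below it 68 mm wide, 16 to 22 mm up. Hollow below, clears the rod. Either way round fits. Fully down, the point is 27 mm above the rim.
- lid_foot (a point): Centre of the lid's underside, same axes as the grip's point. Plug 50 mm wide and 16 mm high, lowest 3 mm tapered to 45 mm; two lugs 10 mm wide reach 33 mm from the axis along +x and -x, 6 mm thick, flush with the underside. A small metal pointer on the flange lies over each lug. Fully down, this point is 16 mm below the rim.
- rod_mid (a point): Thin steel rod, 106 mm long, 8 mm thick, topmost 27 mm a grip 10 mm thick, round ends, 0.04 kg; upright in a wooden block, foot 28 mm below the block's top. Point: half-way up, 53 mm from either end; z to the grip end. Fully home in the grinder this point is 15 mm below the rim and the rod's top 38 mm above the rim.
- stand_top (a point): Fixed block of light wood, 56 x 56 x 34 mm, that holds the rod; this point is the centre of its top, at the mouth of an 12 mm hole.
- shaker: Bystander: glass and metal shaker, 44 mm wide, 90 mm high; origin at the centre of its foot.
- tape: Bystander: roll of brown packing tape lying flat, 92 mm wide, 48 mm high; origin at the centre of its underside.
- tamper: Bystander: coffee tamper with a wooden grip, 58 mm wide, 87 mm high; origin at the centre of its foot.
Mind the look-alikes: they are no part of the job. What is shaped like the part that bears lid_grip but green or red is not meant.

How it is judged:
By the outcome, as a careful person would: the job done as asked, in the order asked, and still so for the second after the job is handed in, while the arm keeps its last pose, push and grip.
It also fails if it takes over 64 s, if anything falls off the work surface, if the arm or the gripper's body presses on something with over 40 N, if the wrist force passes 120 N, or if a joint passes its speed limit or range.

## Working session

There is one attempt and no reset: what is moved stays moved. The work goes in short steps, Python scripts to look and compute and a tool call to move; the robot and the scene stay as the last step left them, time stands still between calls to the robot, and variables do not carry over. Pictures are saved under pics/ and viewed, about 8 in all and at most 12, crops included, and the job is handed in when it is done.

Besides the shell and the picture viewer there is one more tool, called after "Emit:" by a JSON object that holds its "method" and its "body", one argument or row to a line. send_rows: Moves the arm, as the interface text tells. Its arguments: {"type":"object","properties":{"deltas":{"type":"array","items":{"type":"array"}}},"required":["deltas"]}

```bash
ls; mkdir -p pics
python3 - <<'E'
from cell import r, imaging
import cv2, numpy as np
s=r.state(); print({k:np.round(v,3).tolist() for k,v in s.items()})
for n in("top","side","wrist"):
    p=imaging.camera_params(n); print(n,{k:np.round(v,4).tolist() for k,v in p.items()})
    im=imaging.capture(n); cv2.imwrite(f"pics/{n}0.png",im[:,:,::-1])
E
```

```text
pics
{'clock': 0.0, 'q': [1.156, 0.322, -0.07, 1.452, 0.023, 1.371, -0.057], 'dq': [0.001, -0.0, -0.001, 0.0, 0.0, -0.0, -0.0], 'joint_torque': [0.0, -49.128, -0.404, -31.253, -0.064, 0.044, 0.0], 'tool_pos': [0.27, -0.591, 0.192], 'tcp_rot': [-3.14, 0.0, 0.429], 'contact_force': [0.208, 0.554, -0.248], 'moment': [0.006, 0.004, -0.025], 'finger_gap': 0.087}
top {'fovy': 55.8202, 'cx': 314.8071, 'cy': 196.5704, 'pose': [[0.0127, -0.99, 0.1403, 0.3414], [-0.9997, -0.0099, 0.0208, -0.2599], [-0.0193, -0.1405, -0.9899, 1.0881], [0.0, 0.0, 0.0, 1.0]]}
side {'fovy': 43.8226, 'cx': 319.4775, 'cy': 196.6265, 'pose': [[0.898, 0.3023, -0.3195, 0.8595], [0.4399, -0.6164, 0.6531, -1.041], [0.0005, -0.7271, -0.6865, 0.9291], [0.0, 0.0, 0.0, 1.0]]}
wrist {'fovy': 64.805, 'cx': 318.4769, 'cy': 202.2379, 'hand_eye': [[0.0009, -0.968, -0.2509, 0.0674], [1.0, 0.0012, -0.001, 0.0006], [0.0013, -0.2509, 0.968, -0.1916], [0.0, 0.0, 0.0, 1.0]]}
```

View pics/top0.png

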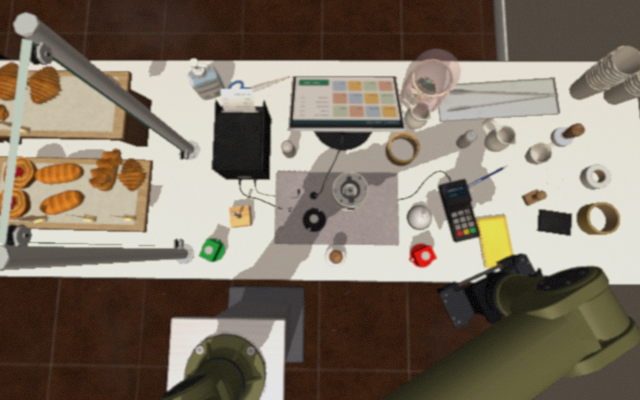

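View pics/side0.png

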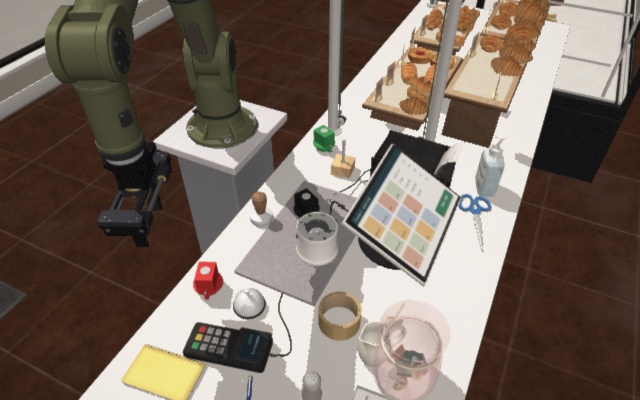

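The top view shows the stand at about (240,214), the black lid at (314,219), the grinder at (350,188) and the tamper at (336,256). The shaker and tape are on the right. The side view agrees: rod in its block at (343,160), lid at (306,203), grinder at (317,235), and the screen stands behind.

```bash
cat > h.py <<'E'
from cell import r, imaging
import cv2, numpy as np
from scipy.spatial.transform import Rotation as R
def cam(n,s=None):
    p=imaging.camera_params(n); f=200/np.tan(np.radians(p["fovy"]/2))
    if n=="wrist":
        T=np.eye(4);T[:3,:3]=R.from_euler("xyz",s["tcp_rot"]).as_matrix();T[:3,3]=s["tool_pos"]; P=T@np.array(p["hand_eye"])
    else: P=np.array(p["pose"])
    return f,p["cx"],p["cy"],P
def ray(c,u,v):
    f,cx,cy,P=c; d=P[:3,:3]@np.array([(u-cx)/f,(v-cy)/f,1]); return P[:3,3],d
def plane(c,u,v,z):
    o,d=ray(c,u,v); return o+d*(z-o[2])/d[2]
def proj(c,X):
    f,cx,cy,P=c; q=P[:3,:3].T@(np.asarray(X)-P[:3,3]); return np.array([cx+f*q[0]/q[2],cy+f*q[1]/q[2]])
def snap(name,n="wrist"):
    s=r.state(); im=imaging.capture(n); cv2.imwrite(f"pics/{name}.png",im[:,:,::-1]); return s,im,cam(n,s)
E
python3 - <<'E'
from h import *
c=cam("top")
for n,u,v,z in [("grinder rim",350,187,.09),("lid top",314,218,.07),("stand",240,215,.034),("rodtop",234,211,.112),("tamper",336,257,.087),("screen bottom",345,128,.1),("printer",240,150,.1),("green",212,248,.06),("matTL",277,172,.01),("matBR",398,243,.01),("ped",187,250,0)]:
    print(n,plane(c,u,v,z).round(3))
s=r.state(); R0=R.from_euler("xyz",s["tcp_rot"]).as_matrix(); print(R0.round(2))
E
```

```text
grinder rim [ 0.51  -0.333  0.09 ]
lid top [ 0.427 -0.237  0.07 ]
stand [ 0.436 -0.028  0.034]
rodtop [ 0.44  -0.029  0.112]
tamper [ 0.324 -0.296  0.087]
screen bottom [ 0.67  -0.319  0.1  ]
printer [ 0.606 -0.035  0.1  ]
green [0.343 0.039 0.06 ]
matTL [ 0.565 -0.126  0.01 ]
matBR [ 0.364 -0.474  0.01 ]
ped [0.337 0.128 0.   ]
[[ 0.91  0.42 -0.  ]
 [ 0.42 -0.91  0.  ]
 [-0.   -0.   -1.  ]]
```

Emit:
{"method": "send_rows", "body": {
  "deltas": [
    [0,[0.025,0.035,0.02],[0,0,0]],
    [0,[0.05,0.075,0.04],[0,0,0]],
    [0,[0.075,0.11,0.06],[0,0,0]],
    [0,[0.1,0.15,0.07],[0,0,0]],
    [0,[0.125,0.185,0.07],[0,0,0]],
    [0,[0.15,0.225,0.07],[0,0,0]],
    [0,[0.175,0.26,0.07],[0,0,0]],
    [0,[0.2,0.3,0.07],[0,0,0]],
    [0,[0.2,0.3,0.07],[0,0,0]],
    [0,[0.2,0.3,0.07],[0,0,0]],
    [0,[0.2,0.3,0.07],[0,0,0]]
  ]
}}

```text
clock: 1.25
tool_pos: [0.4694, -0.2924, 0.2632]
tcp_rot: [3.141, 0.001, 0.427]
contact_force: [-0.2, -0.9, -0.9]
finger_gap: 0.087
```

Run:
```python
from h import *
s,im,c=snap("w1"); print(s["tool_pos"],s["tcp_rot"],s["q"],np.abs(s["dq"]).max())
for X in ([.51,-.333,.09],[.427,-.237,.07],[.436,-.028,.034]): print(proj(c,X))
```

```text
[ 0.46939802 -0.29237903  0.26320307] [3.14148054e+00 1.00777577e-03 4.27147155e-01] [ 0.79369877  0.1039265  -0.30905612  1.57617124  0.03260045  1.4669681
 -0.66083916] 0.012802359517958745
[364.8014519  162.64160163]
[263.90313571 189.0857874 ]
[120.23150021 110.7579825 ]
```

View pics/w1.png

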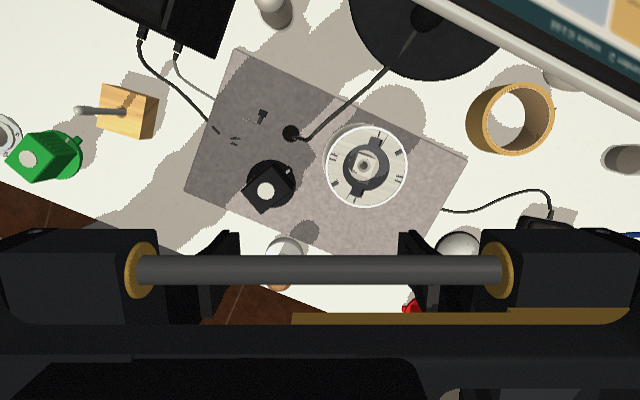

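The wrist view shows the grinder centred near (367,166), the lid at (268,188) with a white disc on top, the stand at (128,110) and the rod tip at (80,110). Next: an enlarged crop for the orientations.

Run:
```python
import cv2
im=cv2.imread("pics/w1.png")
a=cv2.resize(im[115:225,230:420],None,fx=4,fy=4,interpolation=cv2.INTER_CUBIC)
cv2.imwrite("pics/w1c.png",a)
```

```text
(no output)
```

View pics/w1c.png

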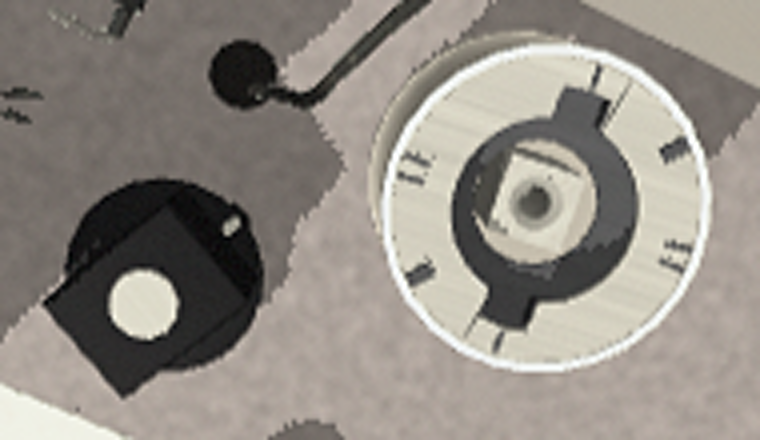

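```bash
cat > m.py <<'E'
from h import *
im=cv2.imread("pics/w1.png")
T=dict(tool_pos=[0.46939802,-0.29237903,0.26320307],tcp_rot=[3.14148,.00100777,.427147])
c=cam("wrist",T); q=lambda u,v,z: plane(c,u/4+230-.375,v/4+115-.375,z)   # crop -> world
E
python3 - <<'E'
from m import *
# rim circle from bright pixels' hull
w=(im[115:225,320:415].min(2)>235).astype(np.uint8); n,l,st,_=cv2.connectedComponentsWithStats(w,connectivity=8)
k=1+st[1:,4].argmax(); ys,xs=np.where(l==k); pts=cv2.convexHull(np.c_[xs+320,ys+115].astype(np.float32))
e=cv2.fitEllipse(pts); print("rim ellipse",e); print("mouth",plane(c,*e[0],.091).round(4),"diam",[np.linalg.norm(plane(c,e[0][0]-e[1][0]/2,e[0][1],.091)-plane(c,e[0][0]+e[1][0]/2,e[0][1],.091))])
g1,g2=q(582,103,.09),q(508,312,.09); d=g1-g2; print("gaps",g1.round(4),g2.round(4),"mid",((g1+g2)/2).round(4),"yaw",np.arctan2(d[1],d[0]))
b1,b2=q(676,150,.09),q(420,273,.09); d=b1-b2; print("broad yaw",np.arctan2(d[1],d[0]),(b1+b2)/2)
print("tube",q(537,202,.07).round(4))
fl=q(165,275,.032); pt=q(232,224,.032); t=q(143,304,.072); print("lid flange",fl.round(4),"top",t.round(4),"ptr yaw",np.arctan2(*(pt-t)[[1,0]]))
cs=[q(173,205,.072),q(250,300,.072),q(122,398,.072),q(45,303,.072)]; print("corners mid",np.mean(cs,0).round(4),[np.linalg.norm(cs[i]-cs[(i+1)%4]).round(4) for i in range(4)])
d=(cs[0]+cs[1]-cs[2]-cs[3]);print("grip yaw",np.arctan2(d[1],d[0]))
# rod / stand
print("rod top",plane(c,80,110.5,.112).round(4),"rod base",plane(c,127,110,.034).round(4))
for z in(.05,.15,.25): print("screen",z,plane(c,450,0,z).round(3),plane(c,640,105,z).round(3))
c2=cam("side"); o,dd=ray(c2,345,228); print("side screen bottom corner", [ (o+dd*((z-o[2])/dd[2])).round(3) for z in (.05,.1,.15,.2)])
cv2.imwrite("pics/w1s.png",cv2.resize(cv2.imread("pics/w1.png")[60:190,0:180],None,fx=4,fy=4,interpolation=cv2.INTER_CUBIC))
E
```

```text
rim ellipse ((366.0401611328125, 166.55384826660156), (79.36376190185547, 82.73764038085938), 52.23171615600586)
mouth [ 0.5066 -0.3362  0.091 ] diam [np.float64(0.09191894379498551)]
gaps [ 0.5375 -0.3323  0.09  ] [ 0.4741 -0.3402  0.09  ] mid [ 0.5058 -0.3362  0.09  ] yaw 0.12310699599950868
broad yaw -0.685454823089805 [ 0.5054333  -0.33714337  0.09      ]
tube [ 0.5056 -0.3371  0.07  ]
lid flange [ 0.4281 -0.2399  0.032 ] top [ 0.4265 -0.2395  0.072 ] ptr yaw -0.48380762166890867
corners mid [ 0.4275 -0.2406  0.072 ] [np.float64(0.0374), np.float64(0.0521), np.float64(0.0381), np.float64(0.0511)]
grip yaw -0.493553266411045
rod top [ 0.4364 -0.0335  0.112 ] rod base [ 0.4405 -0.0357  0.034 ]
screen 0.05 [ 0.713 -0.346  0.05 ] [ 0.711 -0.616  0.05 ]
screen 0.15 [ 0.668 -0.326  0.15 ] [ 0.667 -0.529  0.15 ]
screen 0.25 [ 0.623 -0.306  0.25 ] [ 0.622 -0.442  0.25 ]
side screen bottom corner [array([ 0.554, -0.277,  0.05 ]), array([ 0.572, -0.32 ,  0.1  ]), array([ 0.589, -0.364,  0.15 ]), array([ 0.606, -0.407,  0.2  ])]
```

View pics/w1s.png

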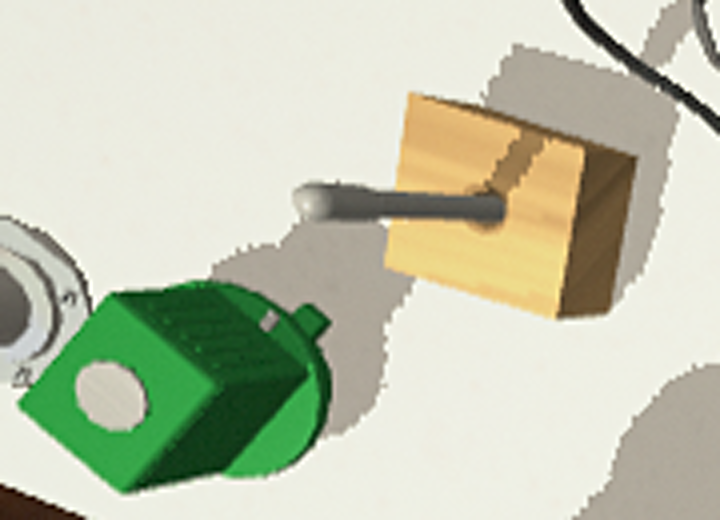

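The crop shows the rod's cap at about (79,110) full-image and its hole at about (123,111), so it is nearly upright. I'll flip the tool so the camera is away from the screen, and move above the stand.

Emit:
{"method": "send_rows", "body": {
  "deltas": [
    [0,[0,0.02,0],[0,0,0.14]],
    [0,[-0.005,0.045,0],[0,0,0.28]],
    [0,[-0.01,0.07,0],[0,0,0.42]],
    [0,[-0.015,0.095,0],[0,0,0.56]],
    [0,[-0.02,0.12,0],[0,0,0.7]],
    [0,[-0.025,0.145,0],[0,0,0.84]],
    [0,[-0.03,0.17,0],[0,0,0.98]],
    [0,[-0.03,0.195,0],[0,0,1.12]],
    [0,[-0.03,0.22,0],[0,0,1.26]],
    [0,[-0.03,0.24,0],[0,0,1.4]],
    [0,[-0.03,0.258,0],[0,0,1.54]],
    [0,[-0.03,0.258,0],[0,0,1.68]]
  ]
}}

```text
clock: 2.5
tool_pos: [0.4402, -0.0317, 0.2638]
tcp_rot: [3.141, -0.0, 2.116]
contact_force: [0.2, -0.9, 0.1]
finger_gap: 0.0872
```

Emit:
{"method": "send_rows", "body": {
  "deltas": [
    [0,[0,0,0],[0,0,0.14]],
    [0,[0,0,-0.01],[0,0,0.28]],
    [0,[0,0,-0.03],[0,0,0.42]],
    [0,[0,0,-0.05],[0,0,0.54]],
    [0,[0,0,-0.06],[0,0,0.54]],
    [0,[0,0,-0.06],[0,0,0.54]],
    [0,[0,0,-0.06],[0,0,0.54]]
  ]
}}

```text
clock: 3.2
tool_pos: [0.4406, -0.0337, 0.2041]
tcp_rot: [3.141, 0.001, 2.646]
contact_force: [-0.1, 0.1, -0.7]
finger_gap: 0.0869
```

Run:
```python
from h import *
s,im,c=snap("w2"); print(s["clock"],s["tool_pos"],s["tcp_rot"],s["q"],np.abs(s["dq"]).max())
print(proj(c,[.438,-.0345,.112]),proj(c,[.4405,-.0357,.034]))
```

```text
3.2 [ 0.44057395 -0.03367237  0.20412658] [3.14112764e+00 6.61402772e-04 2.64577738e+00] [ 0.52109238 -0.1247117  -0.46015601  1.90371783 -0.05680258  1.34927821
  1.15146142] 0.01667770489006303
[317.12495804 195.13325228] [317.45570447 182.19456638]
```

View pics/w2.png

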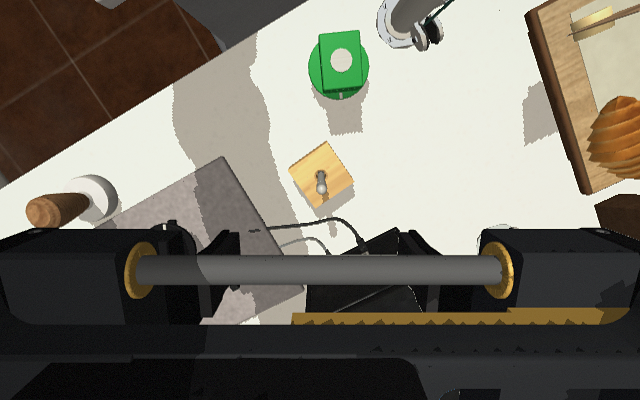

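The rod's cap is at about (321,188) and the hole at about (321,174), slightly off the prediction of (317,195). I'll combine both views.

Run:
```python
from h import *
A=dict(tool_pos=[0.46939802,-0.29237903,0.26320307],tcp_rot=[3.14148,.00100777,.427147])
B=dict(tool_pos=[0.44057395,-0.03367237,0.20412658],tcp_rot=[3.14112764,.000661,2.64577738])
ca,cb=cam("wrist",A),cam("wrist",B)
im=cv2.imread("pics/w2.png"); hsv=cv2.cvtColor(im,cv2.COLOR_BGR2HSV)[135:215,280:362]
m=(hsv[...,1]>60)&(hsv[...,2]>100); ys,xs=np.where(m); hull=cv2.convexHull(np.c_[xs,ys].astype(np.int32))
box=np.zeros(m.shape,np.uint8); cv2.fillConvexPoly(box,hull,1)
k=(box>0)&(hsv[...,1]<60); ys,xs=np.where(k); print("rod px",xs.mean()+280,[ (int(v)+135, (xs[ys==v]+280).min(), (xs[ys==v]+280).max()) for v in np.unique(ys)])
for z in (.1,.107,.112): print(z,"B",plane(cb,321,188,z).round(4),"A",plane(ca,79.1,109.9,z).round(4))
print("hole B",plane(cb,321,174,.034).round(4),"A",plane(ca,122.5,111.4,.034).round(4))
```

```text
rod px 320.76371308016877 [(143, np.int64(321), np.int64(321)), (145, np.int64(318), np.int64(330)), (146, np.int64(317), np.int64(317)), (148, np.int64(314), np.int64(332)), (150, np.int64(311), np.int64(311)), (151, np.int64(310), np.int64(334)), (152, np.int64(335), np.int64(335)), (153, np.int64(307), np.int64(307)), (154, np.int64(336), np.int64(336)), (155, np.int64(304), np.int64(337)), (156, np.int64(303), np.int64(303)), (157, np.int64(338), np.int64(338)), (158, np.int64(300), np.int64(339)), (160, np.int64(297), np.int64(297)), (161, np.int64(296), np.int64(341)), (163, np.int64(293), np.int64(293)), (164, np.int64(343), np.int64(343)), (167, np.int64(345), np.int64(345)), (168, np.int64(288), np.int64(288)), (170, np.int64(347), np.int64(347)), (171, np.int64(320), np.int64(322)), (172, np.int64(318), np.int64(323)), (173, np.int64(289), np.int64(349)), (174, np.int64(318), np.int64(323)), (175, np.int64(318), np.int64(323)), (176, np.int64(291), np.int64(323)), (177, np.int64(292), np.int64(324)), (178, np.int64(318), np.int64(324)), (179, np.int64(293), np.int64(353)), 
[... 543 characters left out ...]
nt64(337)), (195, np.int64(335), np.int64(335)), (196, np.int64(334), np.int64(334)), (197, np.int64(306), np.int64(306)), (198, np.int64(307), np.int64(331)), (199, np.int64(329), np.int64(329)), (200, np.int64(327), np.int64(328)), (201, np.int64(309), np.int64(309)), (202, np.int64(324), np.int64(325)), (204, np.int64(311), np.int64(322)), (205, np.int64(312), np.int64(312)), (206, np.int64(319), np.int64(319)), (208, np.int64(316), np.int64(316))]
0.1 B [ 0.436  -0.0293  0.1   ] A [ 0.4343 -0.0233  0.1   ]
0.107 B [ 0.4347 -0.0286  0.107 ] A [ 0.4362 -0.0281  0.107 ]
0.112 B [ 0.4338 -0.0282  0.112 ] A [ 0.4376 -0.0315  0.112 ]
hole B [ 0.434  -0.0275  0.034 ] A [ 0.4376 -0.0298  0.034 ]
```

Emit:
{"method": "send_rows", "body": {
  "deltas": [
    [0,[-0.003,0.003,-0.03],[0,0,0]],
    [0,[-0.005,0.005,-0.06],[0,0,0]],
    [0,[-0.005,0.005,-0.09],[0,0,0]],
    [0,[-0.005,0.005,-0.11],[0,0,0]],
    [0,[-0.005,0.005,-0.121],[0,0,0]],
    [0,[-0.005,0.005,-0.121],[0,0,0]],
    [1,[-0.005,0.005,-0.121],[0,0,0]],
    [1,[-0.005,0.005,-0.121],[0,0,0]],
    [1,[-0.005,0.005,-0.121],[0,0,0]],
    [1,[-0.005,0.005,-0.121],[0,0,0]],
    [1,[-0.005,0.005,-0.121],[0,0,0]],
    [1,[-0.005,0.005,-0.121],[0,0,0]]
  ]
}}

```text
clock: 4.45
tool_pos: [0.4353, -0.0282, 0.0827]
tcp_rot: [3.141, 0.0, 2.649]
contact_force: [-0.4, -0.6, 0.8]
finger_gap: 0.0469
```

Emit:
{"method": "send_rows", "body": {
  "deltas": [
    [1,[0,0,0],[0,0,0]],
    [1,[0,0,0],[0,0,0]],
    [1,[0,0,0],[0,0,0]],
    [1,[0,0,0],[0,0,0]],
    [1,[0,0,0],[0,0,0]],
    [1,[0,0,0],[0,0,0]]
  ]
}}

```text
clock: 5.05
tool_pos: [0.4353, -0.0282, 0.0825]
tcp_rot: [3.141, 0.0, 2.649]
contact_force: [0.0, 0.2, 1.1]
finger_gap: 0.0028
```

The gap is 2.8 mm, so the rod isn't between the pads. I'll look.

Run:
```python
from h import *
s,im,c=snap("w3"); print(s["clock"],s["tool_pos"],s["finger_gap"],s["contact_force"])
t,im2,c2=snap("s3","side")
a=cv2.resize(im[100:330,200:440],None,fx=1.9,fy=1.9); b=cv2.resize(im2[110:210,290:390],(437,437),interpolation=cv2.INTER_CUBIC)[:a.shape[0]]
b=cv2.resize(b,(437,a.shape[0])) if b.shape[0]!=a.shape[0] else b
o=np.hstack([a[:,:360] if 0 else cv2.resize(a,(360,345)),cv2.resize(b,(430,345))]); cv2.imwrite("pics/m3.png",o[:,:,::-1])
for X in([.4353,-.0282,.1],[.4353,-.0282,.0825]): print(proj(c,X))
```

```text
5.05 [ 0.43525529 -0.02816698  0.08249488] 0.002843073464471574 [0.01392202 0.16895377 1.05010459]
[319.81518809 240.74773482]
[319.68786121 230.73987608]
```

View pics/m3.png

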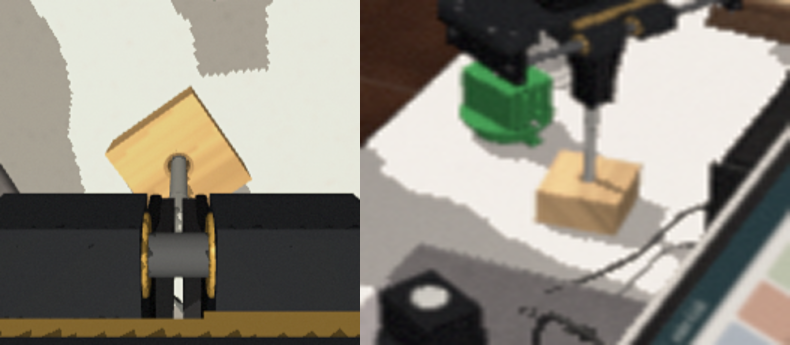

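The side view shows the rod running up into the fingers, so the reading is ambiguous. A lift will settle it.

Emit:
{"method": "send_rows", "body": {
  "deltas": [
    [1,[0,0,0.01],[0,0,0]],
    [1,[0,0,0.025],[0,0,0]],
    [1,[0,0,0.04],[0,0,0]],
    [1,[0,0,0.06],[0,0,0]],
    [1,[0,0,0.08],[0,0,0]],
    [1,[0,0,0.08],[0,0,0]],
    [1,[0,0,0.08],[0,0,0]]
  ]
}}

```text
clock: 5.85
tool_pos: [0.4354, -0.0282, 0.1628]
tcp_rot: [3.141, 0.001, 2.649]
contact_force: [-0.3, 0.2, -0.2]
finger_gap: 0.0005
```

Run:
```python
from h import *
s,im,c=snap("w4"); print(s["clock"],s["tool_pos"],s["finger_gap"],s["contact_force"])
t,im2,c2=snap("s4","side")
a=im[110:330,210:430]; b=im2[80:200,290:410]
o=np.hstack([cv2.resize(a,(395,395)),cv2.resize(b,(395,395),interpolation=cv2.INTER_CUBIC)]); cv2.imwrite("pics/m4.png",o[:,:,::-1])
```

```text
5.85 [ 0.43543168 -0.02822812  0.16284254] 0.0005453252807934475 [-0.25707303  0.15248903 -0.18156107]
```

View pics/m4.png

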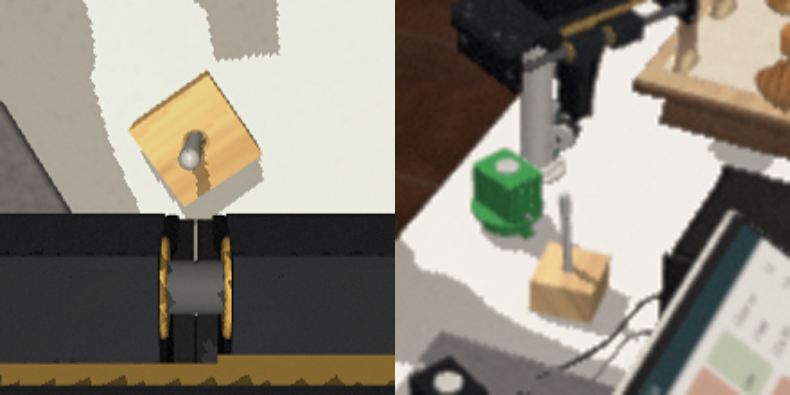

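The rod is still in the stand, so it was only pinched at the pad edge. I'll re-measure from the new close views and solve the camera bias across the three wrist views.

Run:
```python
from h import *
A=dict(tool_pos=[0.46939802,-0.29237903,0.26320307],tcp_rot=[3.14148,.00100777,.427147])
B=dict(tool_pos=[0.44057395,-0.03367237,0.20412658],tcp_rot=[3.14112764,.000661,2.64577738])
C=dict(tool_pos=[.43543,-.02823,.16284],tcp_rot=[3.141,.001,2.649]); D=dict(tool_pos=[.43526,-.02817,.0825],tcp_rot=[3.141,0,2.649])
hole=[(A,122.5,111.4),(B,321,174),(C,210+197*.557,110+137*.557),(D,200+178/1.5,100+165/1.5)]
for s,u,v in hole: print("hole",plane(cam("wrist",s),u,v,.034).round(4))
print("rodtop C",plane(cam("wrist",C),315.8,197.5,.107).round(4))
# stand top corners: from B mask hull approx quad, area-centre
for n,S in(("w2",B),("w4",C)):
    im=cv2.imread(f"pics/{n}.png"); h=cv2.cvtColor(im,cv2.COLOR_BGR2HSV); m=((h[...,0]>8)&(h[...,0]<25)&(h[...,1]>60)&(h[...,2]>130)).astype(np.uint8)
    m[:,:250]=0;m[:,400:]=0;m[228:]=0; m=cv2.morphologyEx(m,cv2.MORPH_CLOSE,np.ones((9,9)))
    cs,_=cv2.findContours(m,0,2); k=max(cs,key=cv2.contourArea); b=cv2.minAreaRect(k); print(n,b,"centre",plane(cam("wrist",S),*b[0],.034).round(4))
    q=[plane(cam("wrist",S),*p,.034) for p in cv2.boxPoints(b)]; print([np.linalg.norm(q[i]-q[i-1]).round(4) for i in range(4)])
for n,u,v,z in(("top",240.5,215.5,.034),("side",290+172*120/395,80+268*120/395,.034)): print(n,plane(cam(n),u,v,z).round(4))
```

```text
hole [ 0.4376 -0.0298  0.034 ]
hole [ 0.434  -0.0275  0.034 ]
hole [ 0.4334 -0.0264  0.034 ]
hole [ 0.435  -0.0287  0.034 ]
rodtop C [ 0.4267 -0.0268  0.107 ]
w2 ((320.1153564453125, 174.57688903808594), (50.524070739746094, 49.28800582885742), 55.491477966308594) centre [ 0.4341 -0.0287  0.034 ]
[np.float64(0.0597), np.float64(0.0563), np.float64(0.0584), np.float64(0.0583)]
w4 ((317.8123779296875, 187.547607421875), (56.859466552734375, 55.23869323730469), 55.784297943115234) centre [ 0.4336 -0.0288  0.034 ]
[np.float64(0.0606), np.float64(0.0566), np.float64(0.0591), np.float64(0.0589)]
top [ 0.4349 -0.0295  0.034 ]
side [ 0.4369 -0.0305  0.034 ]
```

Run:
```python
from h import *
c=cam("side")
print("tcp in side",proj(c,[.43543,-.02823,.16284]),"rod hole",proj(c,[.4353,-.0287,.034]),"top leaning",proj(c,[.4267,-.0268,.107]),"upright top",proj(c,[.4353,-.0287,.107]))
im=cv2.imread("pics/s4.png"); s3=cv2.imread("pics/s3.png")
a=cv2.resize(im[95:185,315:375],None,fx=6,fy=6,interpolation=cv2.INTER_CUBIC);b=cv2.resize(s3[95:185,315:375],None,fx=6,fy=6,interpolation=cv2.INTER_CUBIC)
cv2.imwrite("pics/m5.png",np.hstack([a,b]))
```

```text
tcp in side [343.63444735 123.2210307 ] rod hole [341.98787104 160.90178553] top leaning [340.25338823 138.9883767 ] upright top [342.83024801 140.19710884]
```

View pics/m5.png

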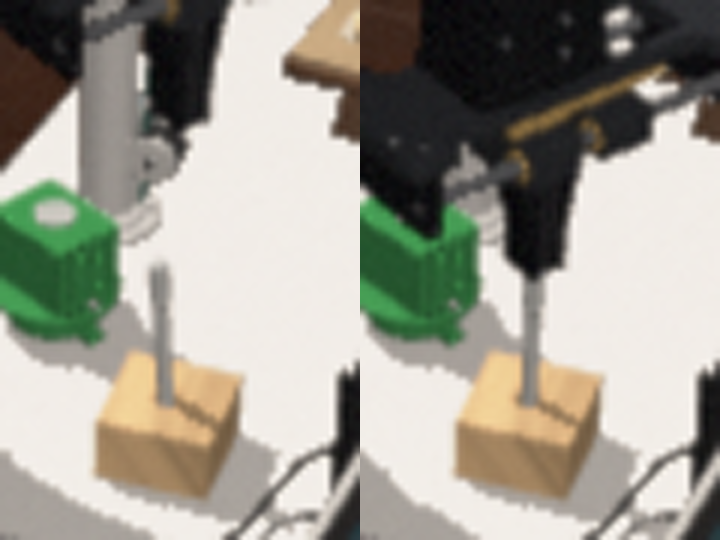

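The side view with shut fingers shows the tips about 20 mm (6–7 px) higher than the TCP reading predicts. The pads therefore only caught the rod's round top, and it now leans about 8 mm towards -x. I'll check the printer clearance before regrasping lower, with the jaws across the lean.

Run:
```python
from h import *
A=dict(tool_pos=[0.46939802,-0.29237903,0.26320307],tcp_rot=[3.14148,.00100777,.427147])
for z in(.1,.15,.2): print(z,plane(cam("wrist",A),215,58,z).round(3),plane(cam("top"),270,180,z).round(3),plane(cam("wrist",A),125,18,z).round(3),plane(cam("top"),214,178,z).round(3))
# fingertip check in top view: dark blob near TCP
s,im,c=snap("t5","top"); print(proj(c,s["tool_pos"]))
c=cam("side"); im=cv2.imread("pics/s4.png").max(2); 
for v in range(108,126): print(v,"".join("#" if p<60 else "." for p in im[v,330:362]))
print(proj(c,[.4354,-.0282,.163]),proj(c,[.4354,-.0282,.183]))
```

```text
0.1 [ 0.544 -0.139  0.1  ] [ 0.525 -0.119  0.1  ] [ 0.542 -0.044  0.1  ] [0.529 0.031 0.1  ]
0.15 [ 0.542 -0.157  0.15 ] [ 0.516 -0.126  0.15 ] [ 0.54  -0.075  0.15 ] [0.519 0.017 0.15 ]
0.2 [ 0.541 -0.174  0.2  ] [ 0.506 -0.133  0.2  ] [ 0.539 -0.106  0.2  ] [0.51  0.002 0.2  ]
[228.9061115  210.94525648]
108 ..........##########............
109 ..........##########............
110 ..........#########.............
111 ..........#########.............
112 ..........#########.............
113 ..........#########.............
114 ............#######.............
115 .............####...............
116 ..........#..##.................
117 .............##.................
118 ..............#.................
119 ..............#.................
120 ................................
121 ................................
122 ................................
123 ................................
124 ................................
125 ................................
[343.63078514 123.16247372] [343.88794857 116.86939056]
```

Emit:
{"method": "send_rows", "body": {
  "deltas": [
    [0,[0,0,0],[0,0,-0.14]],
    [0,[0,0,0],[0,0,-0.28]],
    [0,[0,0,0],[0,0,-0.42]],
    [0,[0,0,0],[0,0,-0.56]],
    [0,[0,0,0],[0,0,-0.7]],
    [0,[0,0,0],[0,0,-0.84]],
    [0,[0,0,0],[0,0,-0.98]],
    [0,[-0.001,0,-0.01],[0,0,-1.078]],
    [0,[-0.001,0,-0.04],[0,0,-1.078]],
    [0,[-0.001,0,-0.07],[0,0,-1.078]],
    [0,[-0.001,0,-0.09],[0,0,-1.078]],
    [0,[-0.001,0,-0.099],[0,0,-1.078]]
  ]
}}

```text
clock: 7.2
tool_pos: [0.4319, -0.0279, 0.0608]
tcp_rot: [-3.137, -0.001, 1.571]
contact_force: [0.3, -0.4, 0.2]
finger_gap: 0.0843
```

Emit:
{"method": "send_rows", "body": {
  "deltas": [
    [0.5,[0,0,0],[0,0,0]],
    [0.7,[0,0,0],[0,0,0]],
    [0.8,[0,0,0],[0,0,0]],
    [0.8,[0,0,0],[0,0,0]],
    [0.8,[0,0,0],[0,0,0]],
    [1,[0,0,0],[0,0,0]],
    [1,[0,0,0],[0,0,0]],
    [1,[0,0,0],[0,0,0]],
    [1,[0,0,0],[0,0,0]],
    [1,[0,0,0],[0,0,0]],
    [1,[0,0,0],[0,0,0]]
  ]
}}

```text
clock: 8.3
tool_pos: [0.4342, -0.0282, 0.0635]
tcp_rot: [3.142, 0.0, 1.571]
contact_force: [-0.8, 0.7, 0.6]
finger_gap: 0.0086
```

Emit:
{"method": "send_rows", "body": {
  "deltas": [
    [1,[0,0,0],[0,0,0]],
    [1,[0,0,0.01],[0,0,0]],
    [1,[0,0,0.03],[0,0,0]],
    [1,[0,0,0.06],[0,0,0]],
    [1,[0,0,0.09],[0,0,0]],
    [1,[0,0,0.12],[0,0,0]],
    [1,[0,0,0.14],[0,0,0]],
    [1,[0,0,0.14],[0,0,0]]
  ]
}}

```text
clock: 9.1
tool_pos: [0.4364, -0.0282, 0.2071]
tcp_rot: [3.135, 0.001, 1.571]
contact_force: [0.1, -0.2, -0.7]
finger_gap: 0.0092
```

Run:
```python
from h import *
s,im2,c2=snap("s6","side"); print(s["clock"],s["tool_pos"],s["finger_gap"],s["contact_force"])
p=proj(c2,s["tool_pos"]); print(p)
a=im2[60:180,285:405]; s,im,c=snap("w6")
o=np.hstack([cv2.resize(a,(480,480),interpolation=cv2.INTER_CUBIC),cv2.resize(im[130:250,280:360],(320,480),interpolation=cv2.INTER_CUBIC)]); cv2.imwrite("pics/m6.png",o[:,:,::-1])
```

```text
9.1 [ 0.43640175 -0.02824978  0.20711178] 0.009241931793600966 [ 0.10464654 -0.19002704 -0.72814435]
[344.54969178 109.2092363 ]
```

View pics/m6.png

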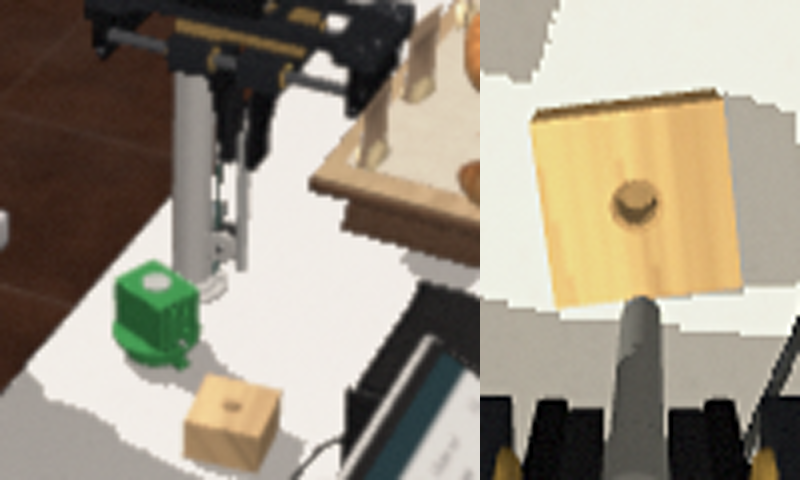

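The rod is held: its foot is at about (345.7,127.5) in the side view and (320,205.5) in the wrist view. Next I find its foot offset and tilt from the two rays.

Run:
```python
from h import *
s=r.state(); c=cam("wrist",s); cs=cam("side")
def tri(a,b):
    (o1,d1),(o2,d2)=a,b; d1=d1/np.linalg.norm(d1);d2=d2/np.linalg.norm(d2)
    t=np.linalg.lstsq(np.c_[d1,-d2],o2-o1,rcond=None)[0]; p,q=o1+d1*t[0],o2+d2*t[1]; return ((p+q)/2).round(4),np.linalg.norm(p-q).round(4)
print("foot",tri(ray(c,320,205.5),ray(cs,345.7,127.5)),s["tool_pos"])
for z in(.145,.15,.155): print(z,plane(c,320,205.5,z).round(4),plane(cs,345.7,127.5,z).round(4))
# rod centreline in wrist image
im=cv2.imread("pics/w6.png").astype(int)
for v in range(208,250,4):
    row=im[v,305:340]; print(v,"".join("%4d"%x for x in row.max(1)))
# stand hole check for bias at this yaw
print("hole",plane(c,280+(636-480)/4,130+202/4,.034).round(4))
sp=cv2.imread("pics/s6.png").max(2)
for v in range(92,131,3): print(v,sp[v,338:356])
```

```text
foot (array([ 0.4377, -0.026 ,  0.1488]), np.float64(0.0061)) [ 0.43422678 -0.02817241  0.20365508]
0.145 [ 0.4349 -0.0281  0.145 ] [ 0.4387 -0.0204  0.145 ]
0.15 [ 0.4349 -0.0268  0.15  ] [ 0.4414 -0.0269  0.15  ]
0.155 [ 0.4349 -0.0254  0.155 ] [ 0.444  -0.0334  0.155 ]
208  241 241 242 242 241 242 240 240 241 245 181 120 118 112 104  95  84  83  82  81 223 244 241 240 238 238 238 239 239 240 239 239 239 240 239
212  175 176 175 176 176 177 177 178 178 180 124 124 117 109 102  92  83  83  82  84 133 183 177 178 174 236 233 234 234 234 232 234 235 232 234
216  176 177 179 177 178 177 177 176 177 160 124 122 116  88  82  81  84  82  82  84 134 182 178 177 177 177 178 178 179 176 176 177 176 176 177
220  177 177 177 179 175 177 179 179 181 130  72  80  83  82  84  86  83  84  83  85 133 178 176 176 177 177 176 176 177 177 177 178 175 178 175
224  175 178 176 176 175 176 180 178 180  69  77  79  83  83  85  85  83  85  81  87 107 182 178 178 178 175 175 174 174 174 177 178 176 176 177
228  177 175 175 176 177 176 176 180 123  73  78  80  82  85  84  85  85  82  82  84 111 182 178 178 1
[... 1109 characters left out ...]
04 [214 100 111 234 241 236 160 134 144 191 237 240 241 240 241 241 241 241]
107 [229 138 235 241 241 235 154 134 151 212 239 241 241 241 241 241 240 241]
110 [138  93 154 170 236 236 157 136 151 215 240 241 241 241 241 241 241 240]
113 [133  83 102 139 236 235 159 138 148 206 238 241 241 242 241 241 241 241]
116 [102  67  57  70  76  98 115 135 159 236 240 241 241 241 241 241 241 241]
119 [147 147 154 169 166 130 119 136 157 237 241 242 241 241 241 241 241 241]
122 [136  81 112 140 144 147 126 141 175 238 241 241 241 241 242 241 241 242]
125 [120 104 147 165 225 203 137 142 174 237 242 241 242 242 242 242 240 241]
128 [138 195 209 217 240 240 232 232 235 241 241 241 241 242 242 242 242 242]
```

The rod hangs upright, with its foot within about 1 mm of the tool axis in the wrist view. Next I carry it to a viewpoint over the grinder and lid with the tool flipped.

Emit:
{"method": "send_rows", "body": {
  "deltas": [
    [1,[0,0,0.02],[0,0,0.14]],
    [1,[0,-0.015,0.04],[0,0,0.28]],
    [1,[0,-0.04,0.056],[0,0,0.42]],
    [1,[0,-0.07,0.056],[0,0,0.56]],
    [1,[0,-0.1,0.056],[0,0,0.7]],
    [1,[0,-0.13,0.056],[0,0,0.84]],
    [1,[0.01,-0.16,0.056],[0,0,0.98]],
    [1,[0.02,-0.19,0.056],[0,0,1.078]],
    [1,[0.03,-0.22,0.056],[0,0,1.078]],
    [1,[0.036,-0.252,0.056],[0,0,1.078]],
    [1,[0.036,-0.252,0.056],[0,0,1.078]],
    [1,[0.036,-0.252,0.056],[0,0,1.078]]
  ]
}}

```text
clock: 10.4
tool_pos: [0.4695, -0.28, 0.2575]
tcp_rot: [3.141, -0.004, 2.648]
contact_force: [0.7, 1.8, -0.7]
finger_gap: 0.0087
```

Emit:
{"method": "send_rows", "body": {
  "deltas": [
    [1,[0,0,0],[0,0,0]],
    [1,[0,0,0],[0,0,0]]
  ]
}}

```text
clock: 10.6
tool_pos: [0.4703, -0.2787, 0.2593]
tcp_rot: [3.141, -0.0, 2.651]
contact_force: [-0.3, -0.3, -0.6]
finger_gap: 0.0083
```

Run:
```python
from h import *
s,im,c=snap("w7"); print(s["clock"],s["tool_pos"],s["tcp_rot"],s["finger_gap"],s["q"][6]); np.save("w7s.npy",np.r_[s["tool_pos"],s["tcp_rot"]])
for n,X in(("mouth",[.5045,-.3355,.09]),("lidtop",[.426,-.239,.072]),("flange",[.426,-.239,.032])): print(n,proj(c,X))
o=cv2.resize(im[130:250,130:390],None,fx=3,fy=3,interpolation=cv2.INTER_CUBIC); cv2.imwrite("pics/w7c.png",o[:,:,::-1])
```

```text
10.6 [ 0.47031221 -0.27874991  0.25929985] [ 3.14126761e+00 -4.45878796e-04  2.65076537e+00] 0.008256228599745431 1.5513542215414664
mouth [290.87843007 228.09421489]
lidtop [331.14798602 130.34536803]
flange [329.9212477  129.48612033]
```

Run:
```python
from h import *
a=np.load("w7s.npy"); c=cam("wrist",dict(tool_pos=a[:3],tcp_rot=a[3:])); im=cv2.imread("pics/w7.png"); g=im.min(2)
x0,y0=300,100; m=(g[y0:165,x0:365]>150).astype(np.uint8); n,l,st,ce=cv2.connectedComponentsWithStats(m)
for i in range(1,n):
    if 3<st[i,4]<900: print("bright",st[i],ce[i]+[x0,y0], plane(c,*(ce[i]+[x0,y0]),.072).round(4),plane(c,*(ce[i]+[x0,y0]),.032).round(4))
```

```text
bright [  0   0  51  58 537] [313.57541899 117.13407821] [ 0.4031 -0.2501  0.072 ] [ 0.4024 -0.2504  0.032 ]
bright [ 22  22  19  19 255] [331.01568627 131.18823529] [ 0.4268 -0.2396  0.072 ] [ 0.4286 -0.2387  0.032 ]
bright [ 0 55 19 10 79] [309.02531646 161.18987342] [ 0.4456 -0.2791  0.072 ] [ 0.4493 -0.2825  0.032 ]
bright [50 56  4  9 21] [351.71428571 161.0952381 ] [ 0.4696 -0.2338  0.072 ] [ 0.4759 -0.2324  0.032 ]
```

Emit:
{"method": "send_rows", "body": {
  "deltas": [
    [1,[0.01,-0.015,0],[0,0,0]],
    [1,[0.02,-0.035,0],[0,0,0]],
    [1,[0.034,-0.057,0],[0,0,0]],
    [1,[0.034,-0.057,0],[0,0,0]],
    [1,[0.034,-0.057,0],[0,0,0]],
    [1,[0.034,-0.057,0],[0,0,0]]
  ]
}}

```text
clock: 11.25
tool_pos: [0.5043, -0.3359, 0.2597]
tcp_rot: [3.141, -0.0, 2.65]
contact_force: [0.2, 0.5, 0.1]
finger_gap: 0.009
```

Run:
```python
from h import *
s,im,c=snap("w8"); print(s["clock"],s["tool_pos"],s["tcp_rot"]); np.save("w8s.npy",np.r_[s["tool_pos"],s["tcp_rot"]])
print("mouth",proj(c,[.5045,-.3355,.09]))
w=(im[:232,260:380].min(2)>235).astype(np.uint8); n,l,st,ce=cv2.connectedComponentsWithStats(w)
for i in range(1,n):
    if st[i,4]>60:
        ys,xs=np.where(l==i); h=cv2.convexHull(np.c_[xs+260,ys].astype(np.float32)); e=cv2.fitEllipse(h) if len(h)>5 else None
        print(st[i],e, plane(c,*e[0],.091).round(4) if e else "")
o=cv2.resize(im[120:240,240:400],None,fx=4.6,fy=4.6,interpolation=cv2.INTER_CUBIC); cv2.imwrite("pics/w8c.png",o[:,:,::-1])
```

```text
11.25 [ 0.50426868 -0.33586248  0.25971167] [ 3.14105589e+00 -1.06301813e-04  2.65018544e+00]
mouth [319.37316185 181.64351251]
[ 19 142  81  80 303] ((318.7178649902344, 181.4185791015625), (79.51124572753906, 81.0899429321289), 89.37874603271484) [ 0.5037 -0.336   0.091 ]
```

View pics/w8c.png

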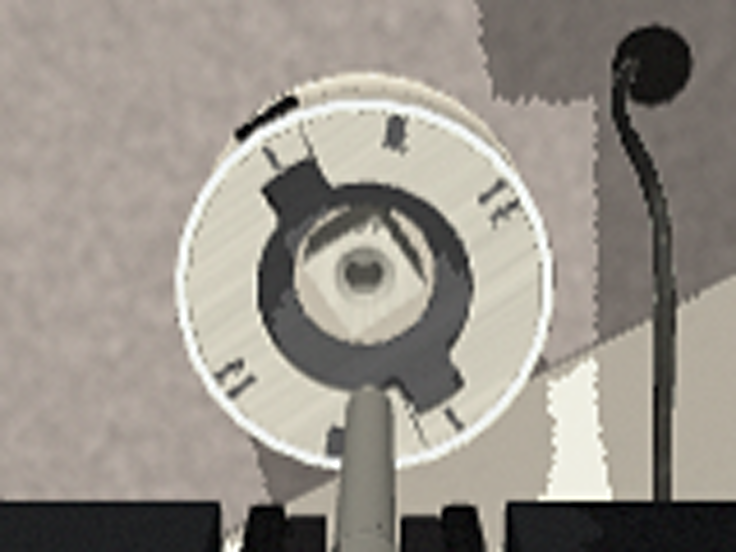

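The crop shows the tube mouth at (364,270), the gaps at (297,185) and (432,388), and the rod's foot at (368,388). Foot and tube are in the same picture, so the camera bias cancels.

Run:
```python
from h import *
a=np.load("w8s.npy"); c=cam("wrist",dict(tool_pos=a[:3],tcp_rot=a[3:])); q=lambda u,v,z: plane(c,u/4.6+240-.4,v/4.6+120-.4,z)
t=q(364,270,.07); print("tube",t.round(4))
for z in(.198,.202,.206): print("foot",z,q(368,387,z).round(4), "d",(t-q(368,387,z)).round(4))
g1,g2=q(297,185,.09),q(432,388,.09); d=g1-g2; print("gap yaw",np.arctan2(d[1],d[0])%np.pi,(g1+g2)/2)
b1,b2=q(396,133,.09),q(342,438,.09); d=b1-b2; print("broad",np.arctan2(d[1],d[0])%np.pi)
```

```text
tube [ 0.5038 -0.3359  0.07  ]
foot 0.198 [ 0.5029 -0.3349  0.198 ] d [ 0.001  -0.0011 -0.128 ]
foot 0.202 [ 0.5019 -0.3344  0.202 ] d [ 0.0019 -0.0015 -0.132 ]
foot 0.206 [ 0.501  -0.3339  0.206 ] d [ 0.0028 -0.002  -0.136 ]
gap yaw 0.08939216710046072 [ 0.50500881 -0.33613209  0.09      ]
broad 2.4795391680223595
```

Emit:
{"method": "send_rows", "body": {
  "deltas": [
    [1,[0.0015,-0.001,-0.03],[0,0,0]],
    [1,[0.0015,-0.001,-0.06],[0,0,0]],
    [1,[0.0015,-0.001,-0.09],[0,0,0]],
    [1,[0.0015,-0.001,-0.11],[0,0,0]],
    [1,[0.0015,-0.001,-0.12],[0,0,0]],
    [1,[0.0015,-0.001,-0.127],[0,0,0]],
    [1,[0.0015,-0.001,-0.132],[0,0,0]],
    [1,[0.0015,-0.001,-0.137],[0,0,0]],
    [1,[0.0015,-0.001,-0.142],[0,0,0]],
    [1,[0.0015,-0.001,-0.147],[0,0,0]]
  ]
}}

```text
clock: 12.3
tool_pos: [0.5061, -0.3384, 0.1127]
tcp_rot: [-3.142, 0.001, 2.649]
contact_force: [0.4, 0.0, -0.4]
finger_gap: 0.0087
```

Emit:
{"method": "send_rows", "body": {
  "deltas": [
    [1,[0,0,-0.008],[0,0,0]],
    [1,[0,0,-0.016],[0,0,0]],
    [1,[0,0,-0.022],[0,0,0]],
    [1,[0,0,-0.027],[0,0,0]],
    [1,[0,0,-0.03],[0,0,0]],
    [1,[0,0,-0.032],[0,0,0]],
    [1,[0,0,-0.034],[0,0,0]],
    [1,[0,0,-0.034],[0,0,0]]
  ]
}}

```text
clock: 13.1
tool_pos: [0.5064, -0.3385, 0.0793]
tcp_rot: [-3.142, 0.002, 2.649]
contact_force: [-0.8, -0.2, 2.2]
finger_gap: 0.0091
```

Emit:
{"method": "send_rows", "body": {
  "deltas": [
    [1,[0,0,-0.002],[0,0,0]],
    [1,[0,0,-0.004],[0,0,0]],
    [1,[0,0,-0.006],[0,0,0]],
    [1,[0,0,-0.006],[0,0,0]]
  ]
}}

```text
clock: 13.5
tool_pos: [0.5087, -0.3391, 0.0783]
tcp_rot: [-3.142, 0.007, 2.649]
contact_force: [-2.9, 3.3, 22.6]
finger_gap: 0.0083
```

Emit:
{"method": "send_rows", "body": {
  "deltas": [
    [1,[0,0,0.004],[0,0,0]],
    [1,[0,0,0.006],[0,0,0]],
    [0.78,[0,0,0.006],[0,0,0]],
    [0.78,[0,0,0.006],[0,0,0]],
    [0.78,[0,0,0.006],[0,0,0]],
    [0.78,[0,0,0.006],[0,0,0]]
  ]
}}

```text
clock: 14.1
tool_pos: [0.5053, -0.3381, 0.0778]
tcp_rot: [3.141, -0.001, 2.649]
contact_force: [0.1, 1.0, 0.1]
finger_gap: 0.0185
```

Emit:
{"method": "send_rows", "body": {
  "deltas": [
    [0.78,[0,0,0.01],[0,0,0]],
    [0.78,[0,0,0.03],[0,0,0]],
    [0.5,[0,0,0.06],[0,0,0]],
    [0,[0,0,0.09],[0,0,0]],
    [0,[0,0,0.12],[0,0,0]],
    [0,[0,0,0.12],[0,0,0]],
    [0,[0,0,0.12],[0,0,0]]
  ]
}}

```text
clock: 14.8
tool_pos: [0.5062, -0.3385, 0.1998]
tcp_rot: [-3.141, 0.002, 2.649]
contact_force: [-0.1, 0.8, -0.8]
finger_gap: 0.0511
```

Run:
```python
from h import *
s,im,c=snap("w9"); print(s["clock"],s["tool_pos"],s["finger_gap"],s["contact_force"])
t,im2,c2=snap("s9","side")
for n,z in(("rod top cap",.124),("if 10 higher",.134)): print(n,"wrist",proj(c,[.505,-.336,z]),"side",proj(c2,[.505,-.336,z]))
g=im2.max(2); u=int(round(proj(c2,[.505,-.336,.1])[0]))
for v in range(196,244,2): print(v,im2[v,u-8:u+9].mean(1).round().astype(int), im2[v,u].tolist())
```

```text
14.8 [ 0.50623323 -0.33847655  0.19981168] 0.05111309961352023 [-0.1167729   0.77272652 -0.76273992]
rod top cap wrist [321.18190706 198.83023929] side [315.65925736 215.89486116]
if 10 higher wrist [321.28403633 201.6881448 ] side [315.63810153 212.78402151]
196 [200 189  95  33  22  21  35  62  86 104 106 106 106 105 107 106 106] [89, 85, 83]
198 [135  92  41  28  21  19  20  20  28  54  97 105 106 106 105 104 107] [28, 28, 29]
200 [ 31  28  32  30  25  26  26  21  23  27  68 104 104 103 106 105 107] [23, 23, 24]
202 [ 31  28  31  28  24  17  21  13  20  28  64 101 102 103 105 107 108] [20, 20, 21]
204 [ 24  20  18  20  22  18  24  19  22  25  63 100 106 108 109 108 107] [21, 21, 23]
206 [ 22  20  18  22  21  21  17  15  22  17  28  66  99 104 106 107 106] [22, 21, 23]
208 [ 19  21  20  20  21  19  21  17  20  20  24  55 100 105 105 105 105] [19, 20, 22]
210 [ 23  18  23  22  21  21  22  29  29  31  39  78 103 106 107 106 105] [31, 27, 29]
212 [ 53  77 135 143 186 218 221 213 212 213 214 223 221 204 197 171 145] [217, 214, 205]
214 [150 124 163 192 195 196 195 220 197 180 195 197 1
[... 595 characters left out ...]
3 110 106 125 122 135 134 147 155 132  94  84  87  84] [138, 136, 131]
230 [ 65  85 131 161 180 189 180 129 133 138 168 196 200 197 185 145  92] [135, 134, 129]
232 [131 159 171 181 202 180 144 121 133 136 143 180 191 197 166 135 142] [136, 133, 130]
234 [201 197 186 199 206 206 183 149 142 141 116 120 140 154 160 182 191] [145, 143, 137]
236 [202 199 197 202 202 205 202 203 200 202 200 200 203 201 198 189 176] [206, 201, 194]
238 [192 143 162 174 154 198 203 203 203 203 203 204 203 199 190 141 100] [208, 204, 197]
240 [223 231 226 197 207 213 210 210 209 211 212 211 212 217 220 222 226] [214, 210, 203]
242 [163 169 173 177 184 191 192 193 196 196 198 196 193 189 188 183 178] [201, 198, 190]
```

The rod is home: its top is at side row ~215 against 215.9 predicted. Now to the lid.

Emit:
{"method": "send_rows", "body": {
  "deltas": [
    [0.4,[-0.025,0.03,0],[0,0,0]],
    [0.4,[-0.05,0.06,0],[0,0,0]],
    [0.4,[-0.07,0.085,0],[0,0,0]],
    [0.4,[-0.0795,0.099,-0.03],[0,0,0]],
    [0.4,[-0.0795,0.099,-0.06],[0,0,0]],
    [0.4,[-0.0795,0.099,-0.09],[0,0,0]],
    [0.4,[-0.0795,0.099,-0.1],[0,0,0]],
    [0.4,[-0.0795,0.099,-0.1],[0,0,0]],
    [0.4,[-0.0795,0.099,-0.1],[0,0,0]],
    [0.4,[-0.0795,0.099,-0.1],[0,0,0]]
  ]
}}

```text
clock: 15.9
tool_pos: [0.4273, -0.2398, 0.0999]
tcp_rot: [3.141, 0.002, 2.649]
contact_force: [1.1, 0.4, 0.2]
finger_gap: 0.0523
```

Run:
```python
from h import *
s=r.state(); print(s["tool_pos"],s["tcp_rot"],s["finger_gap"],s["q"][6],s["contact_force"])
```

```text
[ 0.42734512 -0.23976429  0.09990776] [3.14149527e+00 2.40446231e-03 2.64872577e+00] 0.052321196731972976 1.521948108068227 [1.08466047 0.37304016 0.17003199]
```

Emit:
{"method": "send_rows", "body": {
  "deltas": [
    [0.4,[-0.0005,0,-0.02],[0,0,0]],
    [0.4,[-0.0005,0,-0.04],[0,0,0]],
    [0.4,[-0.0005,0,-0.055],[0,0,0]],
    [0.4,[-0.0005,0,-0.062],[0,0,0]],
    [0.4,[-0.0005,0,-0.064],[0,0,0]],
    [0.4,[-0.0005,0,-0.064],[0,0,0]]
  ]
}}

```text
clock: 16.5
tool_pos: [0.4264, -0.2395, 0.0352]
tcp_rot: [3.142, 0.001, 2.649]
contact_force: [0.3, -0.7, -0.3]
finger_gap: 0.0522
```

Emit:
{"method": "send_rows", "body": {
  "deltas": [
    [0.4,[0,0,-0.002],[0,0,0]],
    [0.4,[0,0,-0.004],[0,0,0]],
    [0.4,[0,0,-0.006],[0,0,0]],
    [0.4,[0,0,-0.006],[0,0,0]]
  ]
}}

```text
clock: 16.9
tool_pos: [0.4256, -0.2391, 0.0283]
tcp_rot: [3.142, -0.0, 2.649]
contact_force: [0.3, -0.2, -0.4]
finger_gap: 0.052
```

Emit:
{"method": "send_rows", "body": {
  "deltas": [
    [0.4,[0.001,0,-0.002],[0,0,0]],
    [0.4,[0.001,0,-0.004],[0,0,0]],
    [0.4,[0.001,0,-0.006],[0,0,0]],
    [0.4,[0.001,0,-0.006],[0,0,0]]
  ]
}}

```text
clock: 17.3
tool_pos: [0.4264, -0.239, 0.0221]
tcp_rot: [3.141, -0.001, 2.649]
contact_force: [-0.7, -1.0, -0.5]
finger_gap: 0.0522
```

Emit:
{"method": "send_rows", "body": {
  "deltas": [
    [0.6,[0,0,0],[0,0,0]],
    [1,[0,0,0],[0,0,0]],
    [1,[0,0,0],[0,0,0]],
    [1,[0,0,0],[0,0,0]],
    [1,[0,0,0],[0,0,0]],
    [1,[0,0,0],[0,0,0]],
    [1,[0,0,0],[0,0,0]]
  ]
}}

```text
clock: 18.0
tool_pos: [0.4268, -0.2392, 0.0225]
tcp_rot: [3.141, 0.0, 2.649]
contact_force: [0.2, -0.1, 0.9]
finger_gap: 0.0404
```

Emit:
{"method": "send_rows", "body": {
  "deltas": [
    [1,[0,0,0.01],[0,0,0]],
    [1,[0,0,0.03],[0,0,0]],
    [1,[0,0,0.06],[0,0,0]],
    [1,[0,0,0.09],[0,0,0]],
    [1,[0,0,0.12],[0,0,0]],
    [1,[0,0,0.13],[0,0,0]],
    [1,[0,0,0.13],[0,0,0]]
  ]
}}

```text
clock: 18.7
tool_pos: [0.4277, -0.2397, 0.1541]
tcp_rot: [-3.141, 0.003, 2.649]
contact_force: [0.2, 0.4, -1.5]
finger_gap: 0.0397
```

Run:
```python
from h import *
s,im,c=snap("w10"); print(s["clock"],s["tool_pos"],s["tcp_rot"],s["finger_gap"],s["contact_force"])
print("old lid place",proj(c,[.4267,-.2396,.01]), "lid foot expected",proj(c,s["tool_pos"]+np.array([0,0,-.012])))
t,i2,c2=snap("s10","side"); o=np.hstack([cv2.resize(im[110:240,210:430],(440,260)),cv2.resize(i2[150:260,255:385],(340,288),interpolation=cv2.INTER_CUBIC)[:260]]); cv2.imwrite("pics/m10.png",o[:,:,::-1])
```

```text
18.7 [ 0.4276697  -0.23972084  0.15406492] [-3.14140978  0.00337806  2.64872993] 0.03969815783524406 [ 0.1707394   0.421923   -1.46346856]
old lid place [318.84037425 184.72425608] lid foot expected [319.62867589 224.65736239]
```

Lid held (gap 39.7 mm, ~1.5 N weight). I'll carry it over the grinder, turning +0.6 rad to line the lugs up with the gaps.

Emit:
{"method": "send_rows", "body": {
  "deltas": [
    [1,[0,0,0.025],[0,0,0.1]],
    [1,[0.01,-0.01,0.03],[0,0,0.2]],
    [1,[0.03,-0.035,0.03],[0,0,0.3]],
    [1,[0.05,-0.06,0.03],[0,0,0.4]],
    [1,[0.07,-0.085,0.03],[0,0,0.5]],
    [1,[0.078,-0.097,0.03],[0,0,0.6]],
    [1,[0.078,-0.097,0.03],[0,0,0.6]],
    [1,[0.078,-0.097,0.03],[0,0,0.6]],
    [1,[0.078,-0.097,0.03],[0,0,0.6]]
  ]
}}

```text
clock: 19.7
tool_pos: [0.5041, -0.3348, 0.1815]
tcp_rot: [3.14, -0.001, -3.035]
contact_force: [0.4, 0.5, -0.5]
finger_gap: 0.0396
```

Run:
```python
from h import *
s=r.state(); print(s["tool_pos"],s["tcp_rot"],s["finger_gap"],s["q"][6],s["contact_force"])
```

```text
[ 0.50405268 -0.33481084  0.18154985] [ 3.13993178e+00 -1.42810740e-03 -3.03490250e+00] 0.039642893715477454 2.179314227212831 [ 0.41697808  0.53369581 -0.4663505 ]
```

Emit:
{"method": "send_rows", "body": {
  "deltas": [
    [1,[0.001,-0.0015,-0.02],[0,0,0]],
    [1,[0.001,-0.0015,-0.04],[0,0,0]],
    [1,[0.001,-0.0015,-0.06],[0,0,0]],
    [1,[0.001,-0.0015,-0.068],[0,0,0]],
    [1,[0.001,-0.0015,-0.07],[0,0,0]],
    [1,[0.001,-0.0015,-0.07],[0,0,0]]
  ]
}}

```text
clock: 20.3
tool_pos: [0.5059, -0.3375, 0.1131]
tcp_rot: [-3.141, 0.001, -3.034]
contact_force: [1.1, -0.7, -1.6]
finger_gap: 0.0397
```

Lid foot is ~11 mm above the rim and the position is good. Lowering carefully.

Emit:
{"method": "send_rows", "body": {
  "deltas": [
    [1,[0,0,-0.004],[0,0,0]],
    [1,[0,0,-0.008],[0,0,0]],
    [1,[0,0,-0.011],[0,0,0]],
    [1,[0,0,-0.014],[0,0,0]],
    [1,[0,0,-0.016],[0,0,0]],
    [1,[0,0,-0.016],[0,0,0]]
  ]
}}

```text
clock: 20.9
tool_pos: [0.5055, -0.3375, 0.096]
tcp_rot: [3.141, -0.001, -3.034]
contact_force: [0.2, -1.2, -1.4]
finger_gap: 0.0398
```

Emit:
{"method": "send_rows", "body": {
  "deltas": [
    [1,[0,0,-0.003],[0,0,0]],
    [1,[0,0,-0.006],[0,0,0]],
    [1,[0,0,-0.008],[0,0,0]],
    [1,[0,0,-0.01],[0,0,0]],
    [1,[0,0,-0.012],[0,0,0]],
    [1,[0,0,-0.012],[0,0,0]]
  ]
}}

```text
clock: 21.5
tool_pos: [0.5057, -0.3376, 0.0866]
tcp_rot: [-3.141, -0.0, -3.034]
contact_force: [-4.4, 3.2, 8.4]
finger_gap: 0.0399
```

Emit:
{"method": "send_rows", "body": {
  "deltas": [
    [1,[-0.001,0.001,0],[0,0,0]],
    [1,[-0.001,0.001,-0.002],[0,0,0]],
    [1,[-0.001,0.001,-0.003],[0,0,0]],
    [1,[-0.001,0.001,-0.003],[0,0,0]]
  ]
}}

```text
clock: 21.9
tool_pos: [0.5058, -0.3376, 0.0864]
tcp_rot: [-3.139, 0.002, -3.034]
contact_force: [-5.7, 4.2, 20.7]
finger_gap: 0.0399
```

Run:
```python
from h import *
s=r.state(); print({k:np.round(s[k],4).tolist() for k in("clock","tool_pos","tcp_rot","contact_force","moment","finger_gap")})
```

```text
{'clock': 21.9, 'tool_pos': [0.5058, -0.3376, 0.0864], 'tcp_rot': [-3.1385, 0.0023, -3.0344], 'contact_force': [-5.7057, 4.2122, 20.7339], 'moment': [0.7928, 1.3601, 0.0471], 'finger_gap': 0.0399}
```

Emit:
{"method": "send_rows", "body": {
  "deltas": [
    [1,[0,0,0.002],[0,0,0]],
    [1,[0,0,0.002],[0,0,-0.06]],
    [1,[0,0,0.002],[0,0,-0.12]],
    [1,[0,0,0.002],[0,0,-0.18]],
    [1,[0,0,0.002],[0,0,-0.24]],
    [1,[0,0,0.002],[0,0,-0.3]],
    [1,[0,0,0.002],[0,0,-0.36]],
    [1,[0,0,0.002],[0,0,-0.4]],
    [1,[0,0,0.002],[0,0,-0.4]]
  ]
}}

```text
clock: 22.8
tool_pos: [0.5074, -0.3368, 0.0865]
tcp_rot: [-3.141, 0.005, 2.849]
contact_force: [1.2, 1.4, 8.3]
finger_gap: 0.0397
```

Run:
```python
from h import *
s=r.state(); print({k:np.round(s[k],4).tolist() for k in("clock","tool_pos","tcp_rot","contact_force","moment","finger_gap")})
```

```text
{'clock': 22.8, 'tool_pos': [0.5074, -0.3368, 0.0865], 'tcp_rot': [-3.1411, 0.0055, 2.8493], 'contact_force': [1.1504, 1.4089, 8.3199], 'moment': [0.4095, -0.1008, 0.0376], 'finger_gap': 0.0397}
```

Emit:
{"method": "send_rows", "body": {
  "deltas": [
    [1,[0,0,0],[0,0,-0.06]],
    [1,[0,0,0],[0,0,-0.12]],
    [1,[0,0,0],[0,0,-0.18]],
    [1,[0,0,0],[0,0,-0.24]],
    [1,[0,0,0],[0,0,-0.3]],
    [1,[0,0,0],[0,0,-0.35]],
    [1,[0,0,0],[0,0,-0.38]],
    [1,[0,0,0],[0,0,-0.383]],
    [1,[0,0,0],[0,0,-0.383]]
  ]
}}

```text
clock: 23.7
tool_pos: [0.5072, -0.3373, 0.0865]
tcp_rot: [3.14, 0.005, 2.467]
contact_force: [0.5, 1.1, 8.3]
finger_gap: 0.0395
```

Run:
```python
from h import *
s=r.state(); print({k:np.round(s[k],4).tolist() for k in("clock","tool_pos","tcp_rot","contact_force","moment","finger_gap")})
s,im,c=snap("w11"); np.save("w11s.npy",np.r_[s["tool_pos"],s["tcp_rot"]]); p=proj(c,[.5055,-.337,.09]); print(p)
pp=[proj(c,[.5055+.034*np.cos(a),-.337+.034*np.sin(a),.096]) for a in(2.466,)]; print(pp)
y=int(p[1]); a=im[max(0,y-110):y+30,220:420]
t,i2,c2=snap("s11","side"); p2=proj(c2,[.5055,-.337,.1]); u,v=map(int,p2); b=i2[v-35:v+35,u-35:u+35]
o=np.hstack([cv2.resize(a,(480,int(480*a.shape[0]/a.shape[1]))),cv2.resize(b,(320,int(480*a.shape[0]/a.shape[1])),interpolation=cv2.INTER_CUBIC)]); cv2.imwrite("pics/m11.png",o[:,:,::-1])
```

```text
{'clock': 23.7, 'tool_pos': [0.5072, -0.3373, 0.0865], 'tcp_rot': [3.1405, 0.0055, 2.4671], 'contact_force': [0.5445, 1.1179, 8.3233], 'moment': [0.2156, -0.0791, 0.1476], 'finger_gap': 0.0395}
[318.3737217  230.05444873]
[array([318.49736481, 178.62023384])]
```

View pics/m11.png

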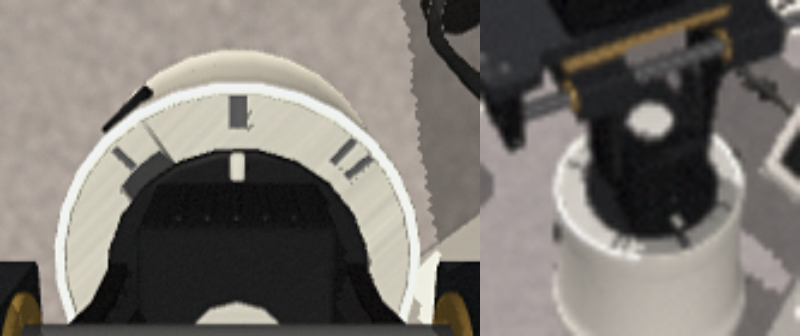

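The last view shows the lid seated, with its pointer at (237,165) directly under the broad ridge at (237,112). The moment about the axis is 0.15 N m, in line with the half-way spring, so I'll hand in while gripping.

Run:
```python
from h import *
print(r.hand_in())
```

```text
the job is handed in; nothing more can be done
None
```

The job is done and handed in at about 24 s of the 64 s. The rod is in the tube, and the lid is on and held half way to the lock with the gripper still closed on it. The verdict isn't reported, so the checks below are my own.

- **Rod:** The first grasp slipped off the rod's round top, because the fingertips sit higher than the TCP reading suggests. I took it again about 19 mm lower. It pushed down until it stopped at about 23 N. In the side view its top was at row 215, against 215.9 predicted for fully home.
- **Lid:** The lugs went into the gaps without contact. It stopped at TCP z 0.0864, where I predicted 0.0862 for fully down.
- **Twist:** I turned it 0.78 rad clockwise and never went past the half-way mark. In the last wrist picture the pointer lines up with the broad ridge. The moment about the axis was 0.15 N m, close to the spring's 0.12 half way plus friction, and the downward press is about 8 N.
- **Disagreements:** The wrist camera's estimates of the grinder axis differed by 2–3 mm between tool yaws, so I averaged them. The fingertips showed up to about 20 mm above the reported TCP.
- **Bystanders:** I planned clearances so the arm kept away from the shaker, tape and tamper, but I took no separate picture to confirm they hadn't moved.

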